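# Load a kettle control board into the spring-clip board holder

## Robot

A 6-joint arm with a two-finger parallel gripper is mounted at the origin on the work surface. World frame = base frame: x ahead of the robot, y to its left, z up, the work surface at z = 0. Lengths are in m, angles in degrees, forces in N, time in s.
With the tool pointing down it reaches from about 0.4 to 0.825 m from the base axis. Payload 7 kg.
Tool frame: the origin (TCP) lies midway between the tips of the shut fingers; the grasp point (between the pads) lies 19 mm behind it; z points along the fingers, y is the line along which they close (so a half turn about z gives the same grasp; the last joint's range is limited). The gripper opens to 88 mm and grips with 3 to 60 N. Pads are 19 mm wide; open, the fingers measure 130 mm over their backs; the gripper's body (78 mm by 193 mm) begins 47 mm behind the grasp point.
Start: joints at [86.293, 20.546, 0.682, 0, -70.136, -16.507], TCP at [0.233, 0.633, 0.227] pointing down, gripper open.
Joint ranges: [-176.03, 176.03], [-82.01, 121.73], [-58.28, 71.71], [-173.87, 95.51], [-174.79, -0.11], [-173.66, 173.66]. Speed limits (degrees/s): [136.94, 136.94, 172.46, 180, 180, 180].

## Interface

Orientations are given as [roll, pitch, yaw] about the fixed x, y, z axes, in that order (R = Rz(yaw) Ry(pitch) Rx(roll)).
In Python, from plant import ctrl gives the robot as it stands. The module is installed in compiled form; this text tells all that it offers.
- The arm moves only by the tool send_rows, never from a script. Its argument "plan" is a list that holds one entry, the list of rows, each a list of 6 numbers: the shift along the tool's x, y, z in cm, then the turn, a rotation vector about the tool's x, y, z in degrees. A call has 1 to 8 rows; each row is the pose to reach, as a shift and turn from the pose commanded when the call began, along the tool's axes at that moment; what a row does not reach only later rows make up. A row lasts 1/12 s, in which the tool goes at most 41.7 mm and 7.16 degrees, less where a joint would pass 70% of its speed; a pose out of reach is approached as far as the arm can. A call with a gripper value outside its range is refused whole. "fingers" is the opening, from 0 (shut) to 1 (fully open), set as the call begins (left out, the last holds). The fingers move at their own pace and stop on an object; the grip force is fixed at half the most. Time passes only in rows, so rows that repeat a pose let the fingers close. It gives the time, the measured TCP pose, the force, the opening and the grip force at its end, in the units of the state.
- ctrl.get_obs(): the state, without advancing time (a new reading comes with each control period).
- ctrl.snapshot(name): name is "scene" or "side" or "wrist"; returns a dict with "img" (384x512x3 uint8, red, green, blue), "K" (3x3 intrinsics, pixels), "pose" (4x4, takes a point from camera to world coordinates). Camera axes: x right, y down, z forward; pixel columns grow to the right and rows downward; lengths in m; the calibration is good to about 2 mm. A picture is of the moment at which its call begins. There is no depth.
- ctrl.close_job(): hands the job in; it is judged then, once.
The state is a dict: "clock": time; "joint_pos": joint angles; "qvel": joint speeds; "tau": joint torques, N m; "tool_pos": TCP position; "orientation": TCP orientation; "force": force on the tool from outside, world axes, zero at the start; "moment": the same for the moment, N m; "opening": finger opening in m; "gripper_force": force on a finger pad.
Only numpy, scipy, OpenCV 4.12 (cv2) and the standard library are available. Lean on these libraries where they do the work, as an engineer would, in place of code of your own. Each camera call takes 0.05 s, during which the arm holds its last target. There are 200 camera calls.

## Task

Load the rectangular control board, held by its transformer, into the board holder: use the board's long edge to draw back the sprung curved arm, lower the board flat onto the bed behind the low fixed edge, and slide it along until it touches the end stop, then let go so that the arm keeps it flush against the fixed edge. Find the end stop by feel and work gently: push no part of the holder with more than about 20 N, and the other things on the bench stay where they are.

Things in the scene. Friction and masses are not known exactly. Their poses are not given: they have to be found in the camera images.
- board: control board, green on a black carrier, lying flat on the table: a rectangle 60 mm (own x) by 90 mm (own y), 8 mm thick, about 0.22 kg. Origin at the centre of its underside, z up. It may go in either way round. Its corners carry small parts up to 20 mm high, all at least 13 mm from its y axis; the fingers have room along the y axis
- transformer (a point): centre of the dark transformer block in the middle of the board, where it is gripped, fingers closing along the board's y: 28 mm along board x, 30 mm along board y, from 8 to 40 mm above the board's underside; this point is 28 mm above the underside
- holder: board holder, fixed to the table: grey-painted metal bed 160 mm (own x) by 240 mm (own y), its top, the bed, 25 mm above the table. Origin on the table, 5 mm to the -x side of the bed's middle. Its x points away from the robot at yaw 0. Low fixed edge on the -x side, sprung curved arm on the +x side, end stop at the +y end
- edge_mid (a point): foot of the fixed edge, middle of its seating face: holder x = -50, y = 0, z = 25 mm. The fixed edge is a steel strip along holder y, 150 mm long, 8 mm thick and 5 mm high above the bed; its seating face looks to +x. Nothing stands higher than it on the -x side of the bed
- bed_mid (a point): point on the bed at holder x = -20, y = 0, z = 25 mm, axes as the holder's. The seated board lies flat on the bed with its centre on the line through this point along holder y, its y axis parallel to that, one long side flush against the fixed edge and its +y end touching the end stop
- stop_track (a point): point on the bed at holder x = -20, y = +45 mm, z = 25 mm. The end stop, a dark steel block 8 mm high, 50 mm along x, 12 mm along y, is clamped here with its face (looking to -y) up to 10 mm to either side of this point along y, different each time: its true place is not measured, it must be seen or felt. It holds firm
- clip (a joint): angle of the sprung arm about its upright pivot at holder x = 30, y = -90 mm: 0 at rest, growing as the nose is drawn back to +x, hard end at 0.27. About 0.17 with the board seated. The spring pushes the nose to -x with about 2.5 N at 0, 6 N with the board seated, 8 N at 0.27
- nose (a point): nose of the sprung arm: upright pin 12 mm thick, 2 to 22 mm above the bed; the point is on its axis 12 mm above the bed. At rest at holder x = 0, y = 0, so 44 mm are free to the fixed edge; the 60 mm board needs it drawn back 16 mm, at most 25 mm. A level board with its underside 9 to 15 mm above the bed clears fixed edge and stop and still meets it. The arm itself curves away from the board
- screwdriver: screwdriver lying flat, about 200 mm long; origin under its middle. Leave it where it is
- kettle_base: round pink kettle base, 156 mm across, 41 mm tall; origin under its centre. Leave it where it is
- steel_pot: open steel pot, 120 mm across, 75 mm tall; origin under its centre. Leave it where it is
- glass_jug: open glass jug, 100 mm across, 130 mm tall; origin under its centre. Leave it where it is
- meter: black hand-held meter lying flat, 150 x 80 x 42 mm; origin under its centre. Leave it where it is
- motor: small bare motor standing on end, 68 mm across, 92 mm tall with its shaft; origin under its centre. Leave it where it is
- parts_tray: grey divided parts tray, 120 x 170 x 28 mm; origin under its centre. Leave it where it is
- round_board: another, round circuit board, 64 mm across, not part of the job; origin under its centre. Leave it where it is
There are look-alikes about, which are no part of the job. Leave any yellow look-alike of the board alone.

How it is judged (in metres and radians):
On the way:
1. the sprung arm is drawn back by the board, far enough to let it in (joint clip above 0.178, the board pressing on it) (value of joint clip above 0.178 rad and contact force between board and clip above 1 N), for 0.05 s.
At the end, for the whole second after the job is handed in: the board lies flat on the bed (within 2 mm), its long side flush against the fixed edge (centre within 1.5 mm, aligned within 2 degrees), its end against the end stop within 1.5 mm, the sprung arm bearing on it with more than 2 N, released and at rest (x of board in the frame of holder between -0.0215 and -0.0185 m and z of board in the frame of holder between 0.0235 and 0.027 m and angle between the y axis of board and the y axis of holder, either way round below 0.035 rad and angle between board's own z axis and vertical below 0.035 rad and (y of stop_c0 in the frame of board between 0.0495 and 0.0525 m or y of stop_c0 in the frame of board between -0.0525 and -0.0495 m) and contact force between board and clip above 2 N and linear speed of board below 0.01 m/s); the robot touches nothing.
It fails at once if the fixed edge, the end stop, the sprung arm or the bed is pressed with more than 20 N (contact force between anything else and holder_c1 above 20 N or contact force between anything else and stop_c0 above 20 N or contact force between anything else and clip above 20 N or contact force between anything else and holder_c0 above 20 N).
It fails at once if a bystander is moved by more than 20 mm (distance of any of screwdriver, kettle_base, steel_pot, glass_jug, meter, motor, parts_tray, round_board from where it was at the start of the episode above 0.02 m).
It also fails if it takes over 72 s, if anything falls off the work surface, if the arm or the gripper's body presses on something with over 40 N, if the wrist force passes 120 N, or if a joint passes its speed limit or range.

## Working session

There is one attempt and no reset: what is moved stays moved. The work goes in short steps, Python scripts to look and compute and a tool call to move; the robot and the scene stay as the last step left them, time stands still between calls to the robot, and variables do not carry over. Pictures are saved under pics/ and viewed, at most 10 in all, crops included, and the job is handed in when it is done.

Besides the shell and the picture viewer there is one more tool, called by a JSON object that holds its "api" and its "payload". send_rows: Moves the arm, as the interface text tells. Its arguments: {"type":"object","properties":{"plan":{"type":"array","items":{"type":"array","items":{"type":"array","items":{"type":"number"}}}},"fingers":{"type":"number"}},"required":["plan"]}

```bash
mkdir -p pics
cat > h.py <<'E'
import numpy as np,cv2
from plant import ctrl
def snap(n,f):
    s=ctrl.snapshot(n); cv2.imwrite(f'pics/{f}.png',s['img'][:,:,::-1]); np.savez(f'pics/{f}.npz',K=s['K'],pose=s['pose'],img=s['img'])
def ray(f,uv,z):
    d=np.load(f'pics/{f}.npz'); r=d['pose'][:3,:3]@np.linalg.solve(d['K'],[uv[0],uv[1],1]); o=d['pose'][:3,3]
    return o+r*(z-o[2])/r[2]
def proj(f,p):
    d=np.load(f'pics/{f}.npz'); q=d['K']@(d['pose'][:3,:3].T@(np.array(p)-d['pose'][:3,3])); return q[:2]/q[2]
E
python3 - <<'E'
from h import *
for n in('scene','side','wrist'): snap(n,n+'0'); print(np.load(f'pics/{n}0.npz')['pose'].round(3),np.load(f'pics/{n}0.npz')['K'][0,0])
a=[cv2.imread(f'pics/{n}0.png') for n in('scene','side')]
cv2.imwrite('pics/sc.png',cv2.resize(a[0],(800,600))); cv2.imwrite('pics/si.png',cv2.resize(a[1],(800,600)))
print(ctrl.get_obs())
E
```

```text
[[ 0.833  0.445 -0.329  0.902]
 [ 0.554 -0.656  0.513 -0.551]
 [ 0.013 -0.61  -0.792  0.885]
 [ 0.     0.     0.     1.   ]] 347.91230702974707
[[ 0.977 -0.16   0.14   0.351]
 [-0.212 -0.748  0.628 -0.779]
 [ 0.005 -0.644 -0.765  1.025]
 [ 0.     0.     0.     1.   ]] 412.65188043496767
[[-0.346 -0.895 -0.281  0.309]
 [-0.938  0.331  0.102  0.605]
 [ 0.002  0.298 -0.954  0.384]
 [ 0.     0.     0.     1.   ]] 298.1519985908797
{'clock': 0.15, 'joint_pos': array([ 8.62944489e+01,  2.05832799e+01,  6.45593035e-01, -1.53607517e-02,
       -7.01343757e+01, -1.65076795e+01]), 'qvel': array([-0.01624353, -0.04113881,  0.17940384,  0.13356655, -0.10173475,
       -0.01329576]), 'tau': array([-7.74302644e-04, -5.83271313e+01,  2.93291777e+01,  7.00108230e+00,
        8.72548175e-03, -1.19130909e-04]), 'tool_pos': array([0.23310749, 0.63308232, 0.22581948]), 'orientation': array([ 1.79926804e+02, -6.63142260e-03, -2.02184553e+01]), 'force': array([-0.79380776,  0.21665289,  0.02114188]), 'moment': array([-0.01441157, -0.02377076,  0.00791414]), 'gripper_force': 0.0, 'opening': 0.08764530650192047}
```

View pics/sc.png

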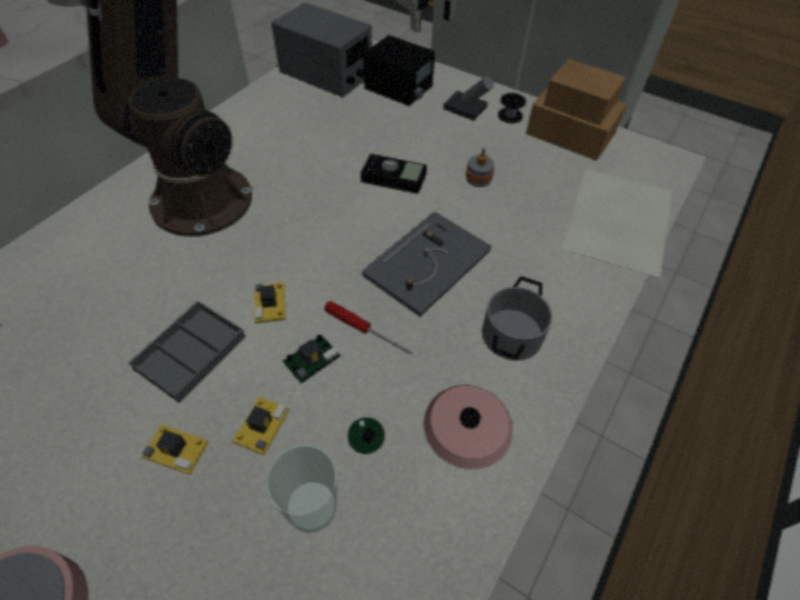

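View pics/si.png

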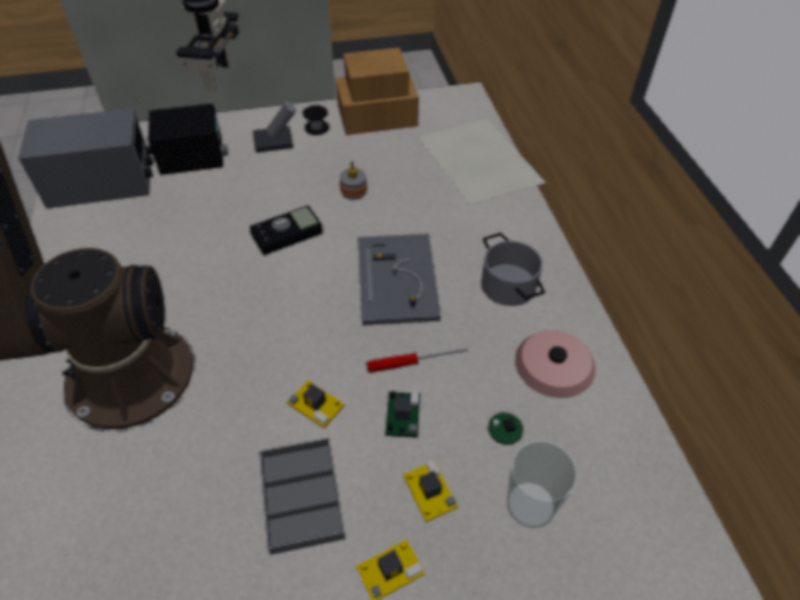

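The candidates in the scene picture are the green rectangular board at (312,357), yellow look-alikes at (268,302), (262,425) and (175,448), and the round green board at (366,434). I choose the green rectangle, at (404,413) in the side picture. The holder is at side (398,278), and its stop end is the far one. Next is a close crop.

Run:
```python
from h import *
a=cv2.imread('pics/side0.png'); b=cv2.imread('pics/scene0.png')
def c(im,x,y,w,h,W,H):
    o=cv2.resize(im[y:y+h,x:x+w],(W,H),interpolation=cv2.INTER_CUBIC); return cv2.convertScaleAbs(o,alpha=1.7)
# side holder x222+,y145+ (66x66)*6 ; side board x240,y243 (40x40)*10; scene holder x225,y132 (95x72)
o=np.zeros((600,800,3),np.uint8)
o[:396,:396]=c(a,222,145,66,66,396,396)
o[:400,400:]=c(a,238,243,40,40,400,400)
o[400:600,:264]=c(b,226,132,95,72,264,200)
o[400:600,400:600]=c(b,178,208,40,40,200,200)
cv2.imwrite('pics/crop1.png',o)
```

```text
(no output)
```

View pics/crop1.png

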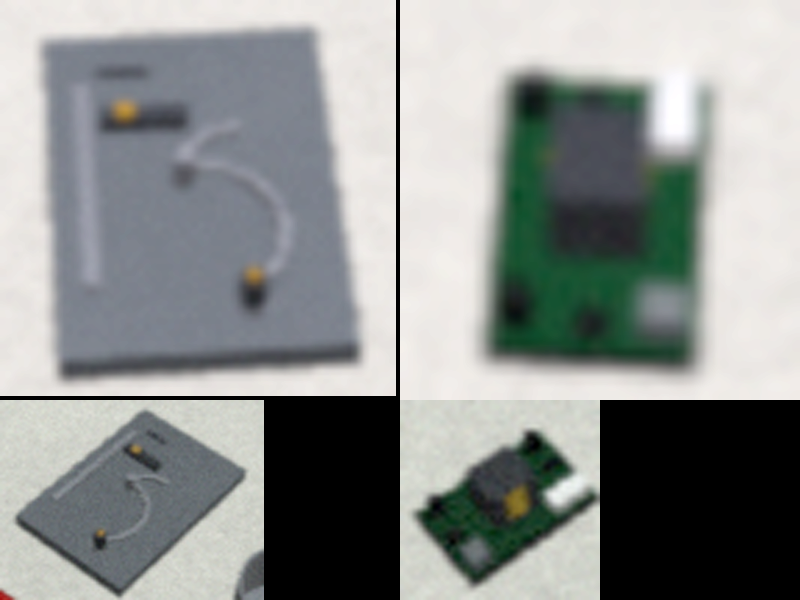

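The crop confirms the green rectangular board: its top-surface corners are at crop (510,75), (712,85), (692,360) and (492,352). The bed corners are at (43,44), (315,31), (358,347) and (60,362), with the stop at the far end.

```bash
cat >> h.py <<'E'
def fit(P,w,h):
    # corners in order (-x,+y),(+x,+y),(+x,-y),(-x,-y) -> centre, yaw deg
    L=np.array([[-w,h],[w,h],[w,-h],[-w,-h]])/2; P=np.array(P)[:,:2]; c=P.mean(0); Q=P-c
    a=np.arctan2((L[:,0]*Q[:,1]-L[:,1]*Q[:,0]).sum(),(L*Q).sum()); R=np.array([[np.cos(a),-np.sin(a)],[np.sin(a),np.cos(a)]])
    return c.round(4),np.degrees(a).round(2),((Q-L@R.T)*1e3).round(1).tolist()
E
python3 - <<'E'
from h import *
f=lambda p,x,y,s:((p[0]+.5)/s-.5+x,(p[1]+.5)/s-.5+y)
H=[ray('side0',f(p,222,145,6),.025) for p in[(43,44),(315,31),(358,347),(60,362)]]
B=[ray('side0',f((p[0]-400,p[1]),238,243,10),.008) for p in[(510,75),(712,85),(692,360),(492,352)]]
print(fit(H,.16,.24)); print(fit(B,.06,.09))
E
```

```text
(array([0.5444, 0.1225]), np.float64(-8.12), [[0.7, -2.1], [-1.3, -1.6], [-2.3, 1.9], [3.0, 1.8]])
(array([ 0.4876, -0.1953]), np.float64(-15.62), [[0.8, -0.7], [-0.6, -0.1], [-2.3, 1.5], [2.2, -0.7]])
```

```bash
cat >> h.py <<'E'
from scipy.spatial.transform import Rotation as Ro
def to(p,yaw):
    o=ctrl.get_obs(); R=Ro.from_euler('xyz',o['orientation'],degrees=True); T=Ro.from_euler('xyz',[180,0,yaw],degrees=True)
    print('shift cm',(R.inv().apply(np.array(p)-o['tool_pos'])*100).round(2),'rot',(R.inv()*T).as_rotvec(degrees=True).round(2),'dist',np.linalg.norm(np.array(p)-o['tool_pos']).round(3))
E
python3 -c "
from h import *
to([.49,.12,.24],-8.1)"
```

```text
shift cm [41.84 39.27 -1.36] rot [  0.07   0.   -12.12] dist 0.574
```

{"api": "send_rows", "payload": {"plan": [[[41.8,39.3,-1.4,0,0,-12],[41.8,39.3,-1.4,0,0,-12],[41.8,39.3,-1.4,0,0,-12],[41.8,39.3,-1.4,0,0,-12],[41.8,39.3,-1.4,0,0,-12],[41.8,39.3,-1.4,0,0,-12],[41.8,39.3,-1.4,0,0,-12],[41.8,39.3,-1.4,0,0,-12]]]}}

```text
clock: 0.82
tool_pos: [0.3825, 0.3333, 0.2348]
orientation: [-180.0, -0.0, -8.2]
force: [0.8, 0.3, 0.2]
opening: 0.088
gripper_force: 0.0
```

```bash
python3 -c "
from h import *
to([.49,.12,.24],-8.1)"
```

```text
shift cm [13.68 19.58 -0.52] rot [-0.01 -0.   -0.09] dist 0.239
```

{"api": "send_rows", "payload": {"plan": [[[13.7,19.6,-0.5,0,0,0],[13.7,19.6,-0.5,0,0,0],[13.7,19.6,-0.5,0,0,0],[13.7,19.6,-0.5,0,0,0],[13.7,19.6,-0.5,0,0,0],[13.7,19.6,-0.5,0,0,0],[13.7,19.6,-0.5,0,0,0],[13.7,19.6,-0.5,0,0,0]]]}}

```text
clock: 1.48
tool_pos: [0.4901, 0.1201, 0.2394]
orientation: [180.0, 0.0, -8.4]
force: [0.4, -0.2, -0.3]
opening: 0.0877
gripper_force: 0.0
```

Run:
```python
from h import *
snap('wrist','w1'); print(ctrl.get_obs()['tool_pos'],np.load('pics/w1.npz')['pose'].round(3))
a=cv2.imread('pics/w1.png'); cv2.imwrite('pics/w1v.png',cv2.convertScaleAbs(cv2.resize(a,(800,600),interpolation=cv2.INTER_CUBIC),alpha=1.5))
to([.458,-.187,.24],-15.6)
```

```text
[0.48979089 0.12109487 0.23944177] [[-0.147 -0.944 -0.296  0.57 ]
 [-0.989  0.14   0.043  0.108]
 [ 0.001  0.299 -0.954  0.397]
 [ 0.     0.     0.     1.   ]]
shift cm [ 1.32 30.94 -0.05] rot [0.01 0.03 7.26] dist 0.31
```

View pics/w1v.png

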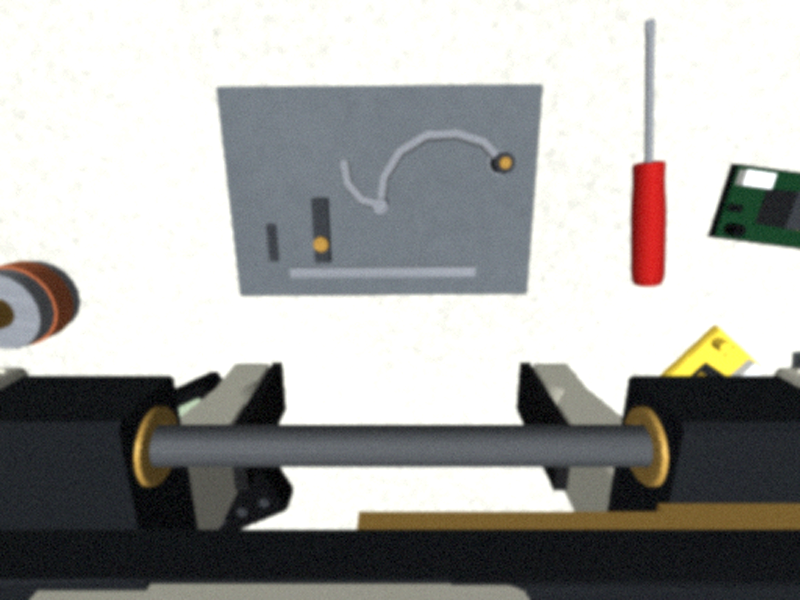

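The wrist view shows the holder's bed corners at (218,87), (542,85), (527,294) and (241,295). The strip's upper (seating) edge is y≈267 for x 290–476, the stop's face is at x≈330 for y 198–262, and the nose is at (380,207).

Run:
```python
from h import *
s=512/800; f=lambda p:((p[0]+.5)*s-.5,(p[1]+.5)*s-.5)
H=[ray('w1',f(p),.025) for p in[(241,295),(218,87),(542,85),(527,294)]]
c,a,r=fit(H,.16,.24); print(c,a,r)
# subpixel: fit edges of grey bed by threshold
img=np.load('pics/w1.npz')['img'].astype(np.uint8); m=(cv2.cvtColor(img,cv2.COLOR_RGB2GRAY)<105).astype(np.uint8)
m[200:]=0; n,l,st,_=cv2.connectedComponentsWithStats(m); k=l[100,250]; print(st[k])
cn=max(cv2.findContours((l==k).astype(np.uint8),0,2)[0],key=cv2.contourArea)
q=cv2.approxPolyDP(cv2.convexHull(cn),6,True)[:,0]; print(q.tolist())
def loc(p,z,c,a):
    P=ray('w1',f(p),z)[:2]-c; t=np.radians(a); return ((np.array([[np.cos(t),np.sin(t)],[-np.sin(t),np.cos(t)]])@P+[.005,0])*1e3).round(1)
for nm,p,z in[('strip top L',(290,267),.03),('strip top R',(476,267),.03),('stop face top',(330,198),.033),('stop face top2',(330,262),.033),('nose top',(380,205),.047),('pivot',(505,162),.045)]: print(nm,loc(p,z,c,a))
g=cv2.convertScaleAbs(cv2.resize(img[95:200,135:275,::-1],(800,600),interpolation=cv2.INTER_CUBIC),alpha=1.8); cv2.imwrite('pics/stop.png',g)
```

```text
[0.5444 0.1262] -8.12 [[0.9, -1.4], [-1.1, -1.4], [-0.5, 2.0], [0.7, 0.8]]
[  139    55   208   134 24829]
[[346, 56], [334, 187], [154, 187], [139, 57]]
strip top L [-49.2  75. ]
strip top R [-50.1 -74.8]
stop face top [ 5.1 39.5]
stop face top2 [-44.7  42.1]
nose top [0.9 0.8]
pivot [ 30.8 -90. ]
```

View pics/stop.png

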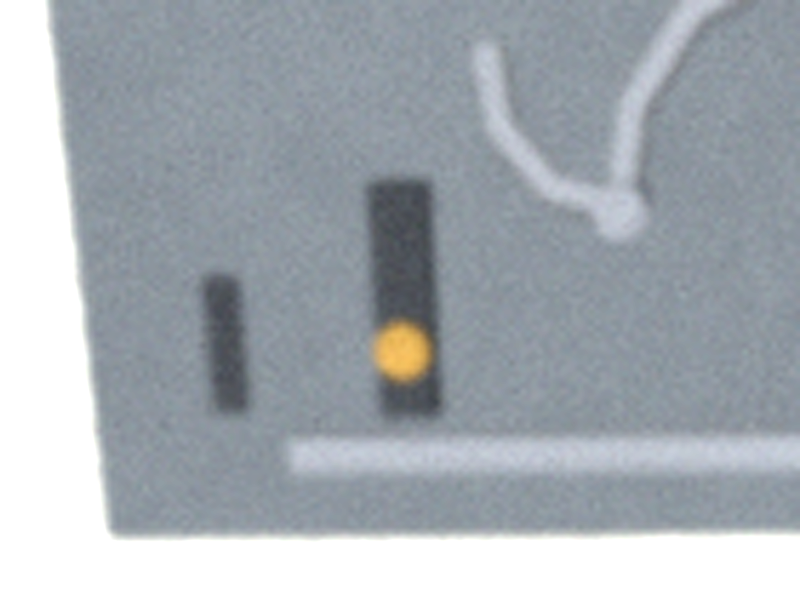

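{"api": "send_rows", "payload": {"plan": [[[1.3,30.9,0,0,0,7.2],[1.3,30.9,0,0,0,7.2],[1.3,30.9,0,0,0,7.2],[1.3,30.9,0,0,0,7.2],[1.3,30.9,0,0,0,7.2],[1.3,30.9,0,0,0,7.2],[1.3,30.9,0,0,0,7.2],[1.3,30.9,0,0,0,7.2]]]}}

```text
clock: 2.2
tool_pos: [0.4579, -0.188, 0.2397]
orientation: [180.0, 0.0, -15.4]
force: [0.7, -0.4, 0.3]
opening: 0.0879
gripper_force: 0.0
```

The stop's face is at crop (431,180) to (440,412), which puts it at holder y ≈ +41 mm. Next is the wrist view of the board.

Run:
```python
from h import *
snap('wrist','w2')
s=5.714; 
t=np.radians(-8.12)
for p in[(431,180),(440,412)]:
    P=ray('w1',((p[0]+.5)/s-.5+135,(p[1]+.5)/s-.5+95),.033)[:2]-[.5444,.1262]; print((np.array([[np.cos(t),np.sin(t)],[-np.sin(t),np.cos(t)]])@P)*1e3+[5,0])
a=cv2.imread('pics/w2.png')
u,v=proj('w2',[.488,-.193,.008]).astype(int); print(u,v)
x,y=u-80,max(v-60,0); print(x,y)
cv2.imwrite('pics/w2v.png',cv2.convertScaleAbs(cv2.resize(a[y:y+120,x:x+160],(800,600),interpolation=cv2.INTER_CUBIC),alpha=1.7))
```

```text
[ 5.65182058 40.72059564]
[-43.65897314  41.32456719]
253 142
173 82
```

View pics/w2v.png

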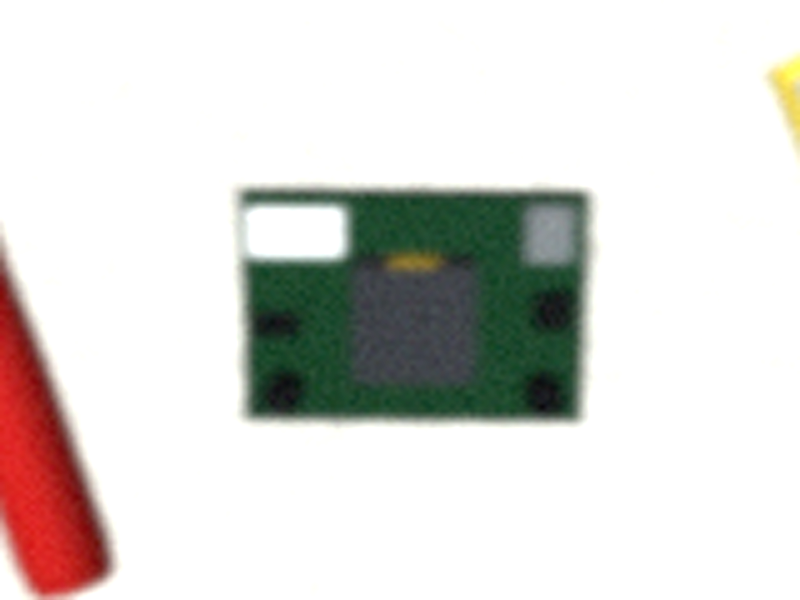

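The board's top corners are at crop (240,190), (588,193), (580,417) and (247,416), with the transformer centred in it.

Run:
```python
from h import *
f=lambda p:((p[0]+.5)/5-.5+173,(p[1]+.5)/5-.5+82)
c,a,r=fit([ray('w2',f(p),.008) for p in[(247,416),(240,190),(588,193),(580,417)]],.06,.09); print(c,a,r)
print('transformer top',[ray('w2',f(p),.04).round(4).tolist() for p in[(352,264),(477,264),(477,385),(352,385)]])
to([*c,.05],a)
```

```text
[ 0.4871 -0.1954] -15.7 [[0.7, -1.1], [-1.0, -0.5], [-0.9, 1.2], [1.2, 0.4]]
transformer top [[0.5046, -0.1852, 0.04], [0.4968, -0.2137, 0.04], [0.4689, -0.2063, 0.04], [0.4769, -0.1772, 0.04]]
shift cm [ 3.   -0.17 18.95] rot [0.05 0.03 0.24] dist 0.192
```

{"api": "send_rows", "payload": {"plan": [[[3,-0.2,19,0,0,0.2],[3,-0.2,19,0,0,0.2],[3,-0.2,19,0,0,0.2],[3,-0.2,19,0,0,0.2],[3,-0.2,19,0,0,0.2],[3,-0.2,20.5,0,0,0.2],[3,-0.2,22,0,0,0.2],[3,-0.2,22.7,0,0,0.2]]], "fingers": 1}}

```text
clock: 2.92
tool_pos: [0.4872, -0.1905, 0.0105]
orientation: [180.0, 0.2, -15.5]
force: [-0.1, 0.5, -0.3]
opening: 0.0875
gripper_force: 0.0
```

{"api": "send_rows", "payload": {"plan": [[[0,0,0,0,0,0],[0,0,0,0,0,0],[0,0,0,0,0,0],[0,0,0,0,0,0],[0,0,0,0,0,0],[0,0,0,0,0,0],[0,0,0,0,0,0],[0,0,0,0,0,0]]], "fingers": 0}}

```text
clock: 3.58
tool_pos: [0.4881, -0.192, 0.013]
orientation: [-180.0, -0.0, -15.6]
force: [-0.0, 0.1, 0.1]
opening: 0.0394
gripper_force: 0.0
```

{"api": "send_rows", "payload": {"plan": [[[0,0,0,0,0,0],[0,0,0,0,0,0],[0,0,0,0,0,0],[0,0,0,0,0,0]]]}}

```text
clock: 3.92
tool_pos: [0.4879, -0.1922, 0.0128]
orientation: [180.0, -0.0, -15.6]
force: [-1.2, -1.1, 2.0]
opening: 0.0298
gripper_force: 30.0
```

{"api": "send_rows", "payload": {"plan": [[[0,0,-1,0,0,0],[0,0,-4,0,0,0],[0,0,-8,0,0,0],[0,0,-10,0,0,0],[0,0,-10,0,0,0]]]}}

```text
clock: 4.33
tool_pos: [0.491, -0.1923, 0.1181]
orientation: [-179.9, -0.5, -15.6]
force: [0.9, -0.4, -1.7]
opening: 0.0298
gripper_force: 30.0
```

Run:
```python
from h import *
o=ctrl.get_obs(); print(o['force'],o['tool_pos'],o['orientation'])
t=np.radians(-8.12); Rm=np.array([[np.cos(t),-np.sin(t)],[np.sin(t),np.cos(t)]]); O=np.array([.5444,.1262])-Rm@[.005,0]
print('origin',O)
for p in[(-13,-20),(-13,-4)]: print(p,O+Rm@np.array(p)*1e-3)
to([*(O+Rm@np.array([-.013,-.020])),.11],-8.1)
snap('side','s1'); snap('wrist','w3')
a=cv2.imread('pics/s1.png'); u,v=proj('s1',[.488,-.193,.1]).astype(int); 
a=cv2.resize(a[v-45:v+45,u-60:u+60],(480,360),interpolation=cv2.INTER_CUBIC)
b=cv2.resize(cv2.imread('pics/w3.png'),(480,240) if 0 else (320,240))
o=np.zeros((360,800,3),np.uint8); o[:,:480]=a; o[:240,480:]=b; cv2.imwrite('pics/lift.png',cv2.convertScaleAbs(o,alpha=1.6))
```

```text
[ 0.87562911 -0.39172974 -1.68986115] [ 0.49095158 -0.19227004  0.11808478] [-179.92377817   -0.47304365  -15.56311199]
origin [0.53945013 0.12690623]
(-13, -20) [0.52375552 0.10894295]
(-13, -4) [0.52601547 0.12478254]
shift cm [ -4.93 -29.9    0.81] rot [-0.05 -0.48 -7.46] dist 0.303
```

View pics/lift.png

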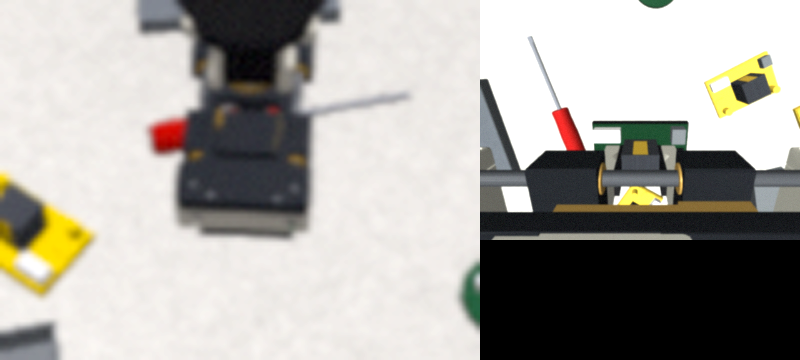

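The board is held: it is visible between the fingers in the wrist view at (640,135), and level. Now I carry it above the holder.

```bash
cat >> h.py <<'E'
t0=np.radians(-8.12); Rm=np.array([[np.cos(t0),-np.sin(t0)],[np.sin(t0),np.cos(t0)]]); O=np.array([.53945,.12690])
def toh(x,y,u):  # board centre holder mm, underside above bed mm
    P=O+Rm@np.array([x,y])*1e-3; to([*P,.025+.0128+u*1e-3],-8.12)
def where():
    o=ctrl.get_obs(); l=Rm.T@(o['tool_pos'][:2]-O)*1e3; fl=Rm.T@o['force'][:2]
    print('holder xy',l.round(2),'under',round((o['tool_pos'][2]-.0378)*1e3,2),'rpy',o['orientation'].round(2),'F holder',fl.round(2),o['force'][2].round(2),'op',o['opening'],'t',o['clock'])
E
python3 -c "
from h import *
toh(-45,-20,80)"
```

```text
shift cm [ -7.84 -29.5   -0.4 ] rot [-0.05 -0.11 -7.51] dist 0.305
```

{"api": "send_rows", "payload": {"plan": [[[-7.8,-29.5,-0.4,0,0,-7.5],[-7.8,-29.5,-0.4,0,0,-7.5],[-7.8,-29.5,-0.4,0,0,-7.5],[-7.8,-29.5,-0.4,0,0,-7.5],[-7.8,-29.5,-0.4,0,0,-7.5],[-7.8,-29.5,-0.4,0,0,-7.5],[-7.8,-29.5,-0.4,0,0,-7.5],[-7.8,-29.5,-0.4,0,0,-7.5]]]}}

```text
clock: 5.1
tool_pos: [0.4918, 0.1172, 0.1157]
orientation: [180.0, 0.0, -8.0]
force: [0.5, -0.4, -2.4]
opening: 0.0299
gripper_force: 30.0
```

{"api": "send_rows", "payload": {"plan": [[[0,0,0,0,0,0],[0,0,0,0,0,0],[0,0,0,0,0,0]]]}}

```text
clock: 5.35
tool_pos: [0.4912, 0.1124, 0.1156]
orientation: [179.9, 0.1, -8.1]
force: [-0.4, -0.3, -2.2]
opening: 0.03
gripper_force: 30.0
```

Run:
```python
from h import *
where(); toh(-45,-20,12)
snap('side','s2'); snap('scene','c2')
def crop(n,w,k):
    im=cv2.imread(f'pics/{n}.png'); u,v=proj(n,[.53,.12,.06]).astype(int); print(n,u-w//2,v-w//2)
    return cv2.resize(im[v-w//2:v+w//2,u-w//2:u+w//2],(400,400),interpolation=cv2.INTER_CUBIC)
cv2.imwrite('pics/over.png',cv2.convertScaleAbs(np.hstack([crop('s2',80,5),crop('c2',80,5)]),alpha=1.6))
```

```text
holder xy [-45.67 -21.2 ] under 77.76 rpy [ 1.7991e+02  1.2000e-01 -8.1200e+00] F holder [-0.39 -0.32] -2.19 op 0.030003112158962307 t 5.35
shift cm [ 0.08 -0.13  6.58] rot [0.09 0.12 0.  ] dist 0.066
s2 209 129
c2 228 116
```

View pics/over.png

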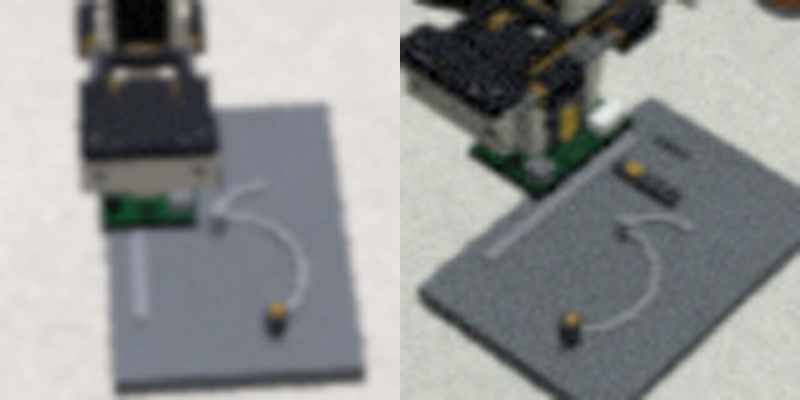

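The board hangs level above the -x side of the bed at crop (150,210), aligned with the fixed edge, and the nose is clear at (218,218). Lowering to 12 mm.

{"api": "send_rows", "payload": {"plan": [[[0.1,-0.1,2,0,0.1,0],[0.1,-0.1,4,0,0.1,0],[0.1,-0.1,5.5,0,0.1,0],[0.1,-0.1,6.2,0,0.1,0],[0.1,-0.1,6.6,0,0.1,0],[0.1,-0.1,6.6,0,0.1,0],[0.1,-0.1,6.6,0,0.1,0],[0.1,-0.1,6.6,0,0.1,0]]]}}

```text
clock: 6.12
tool_pos: [0.494, 0.1142, 0.0516]
orientation: [-179.9, -0.2, -8.1]
force: [-1.1, 0.9, -1.9]
opening: 0.0297
gripper_force: 30.0
```

```bash
python3 -c "
from h import *
where(); toh(-16,-20,12)"
```

```text
holder xy [-43.16 -19.03] under 13.79 rpy [-1.7994e+02 -1.7000e-01 -8.1200e+00] F holder [-1.2   0.72] -1.91 op 0.029678926707804205 t 6.1167
shift cm [2.72 0.1  0.19] rot [-0.06 -0.17 -0.  ] dist 0.027
```

{"api": "send_rows", "payload": {"plan": [[[0.4,0,0,0,0,0],[0.8,0,0,0,0,0],[1.2,0,0,0,0,0],[1.5,0,0,0,0,0],[1.5,0,0,0,0,0]]]}}

```text
clock: 6.53
tool_pos: [0.5082, 0.1117, 0.0505]
orientation: [180.0, -0.1, -8.1]
force: [-3.4, 1.3, -0.5]
opening: 0.0298
gripper_force: 30.0
```

```bash
python3 -c "
from h import *
where()"
```

```text
holder xy [-28.75 -19.42] under 12.73 rpy [ 1.7998e+02 -5.0000e-02 -8.1300e+00] F holder [-3.54  0.76] -0.52 op 0.029841440628962237 t 6.5333
```

{"api": "send_rows", "payload": {"plan": [[[0.3,0,0,0,0,0],[0.6,0,0,0,0,0],[0.9,0,0,0,0,0],[0.9,0,0,0,0,0]]]}}

```text
clock: 6.87
tool_pos: [0.5164, 0.1104, 0.0502]
orientation: [180.0, 0.0, -8.1]
force: [-5.5, 3.3, -1.3]
opening: 0.0301
gripper_force: 30.0
```

```bash
python3 -c "
from h import *
where();toh(-16,-20,12)"
```

```text
holder xy [-20.47 -19.59] under 12.41 rpy [179.95   0.    -8.13] F holder [-5.9  2.5] -1.31 op 0.030126648688901952 t 6.8667
shift cm [0.45 0.04 0.04] rot [ 0.05  0.   -0.01] dist 0.005
```

{"api": "send_rows", "payload": {"plan": [[[0.2,0,0,0,0,0],[0.4,0,0,0,0,0],[0.45,0,0,0,0,0],[0.45,0,0,0,0,0],[0.45,0,0,0,0,0]]]}}

```text
clock: 7.28
tool_pos: [0.5203, 0.1098, 0.0501]
orientation: [180.0, 0.0, -8.1]
force: [-5.7, 3.9, -2.3]
opening: 0.0297
gripper_force: 30.0
```

{"api": "send_rows", "payload": {"plan": [[[0,0,0.3,0,0,0],[0,0,0.6,0,0,0],[0,0,0.8,0,0,0],[0,0,0.9,0,0,0],[0,0,0.95,0,0,0],[0,0,0.95,0,0,0],[0,0,0.95,0,0,0]]]}}

```text
clock: 7.87
tool_pos: [0.52, 0.1092, 0.0406]
orientation: [179.9, 0.1, -8.1]
force: [-6.5, 1.7, -1.5]
opening: 0.0298
gripper_force: 30.0
```

```bash
python3 -c "
from h import *
where()"
```

```text
holder xy [-16.8  -20.26] under 2.8 rpy [ 1.799e+02  6.000e-02 -8.130e+00] F holder [-6.63  0.78] -1.52 op 0.029767220722441763 t 7.8667
```

{"api": "send_rows", "payload": {"plan": [[[0,0,0.1,0,0,0],[0,0,0.18,0,0,0],[0,0,0.18,0,0,0],[0,0,0.18,0,0,0]]]}}

```text
clock: 8.2
tool_pos: [0.52, 0.1092, 0.0389]
orientation: [179.9, 0.1, -8.1]
force: [-6.3, 0.6, -0.2]
opening: 0.0297
gripper_force: 30.0
```

{"api": "send_rows", "payload": {"plan": [[[0,0,0.03,0,0,0],[0,0,0.05,0,0,0],[0,0,0.05,0,0,0],[0,0,0.05,0,0,0]]]}}

```text
clock: 8.53
tool_pos: [0.5201, 0.1092, 0.0385]
orientation: [179.9, 0.0, -8.1]
force: [-6.7, 1.4, -0.8]
opening: 0.0297
gripper_force: 30.0
```

{"api": "send_rows", "payload": {"plan": [[[0,0,0.03,0,0,0],[0,0,0.05,0,0,0],[0,0,0.05,0,0,0],[0,0,0.05,0,0,0]]]}}

```text
clock: 8.87
tool_pos: [0.5202, 0.1092, 0.038]
orientation: [179.9, 0.0, -8.1]
force: [-6.2, 0.6, 0.0]
opening: 0.0299
gripper_force: 30.0
```

{"api": "send_rows", "payload": {"plan": [[[0,0,0.02,0,0,0],[0,0,0.03,0,0,0],[0,0,0.03,0,0,0],[0,0,0.03,0,0,0]]]}}

```text
clock: 9.2
tool_pos: [0.5202, 0.1092, 0.0379]
orientation: [179.9, 0.0, -8.1]
force: [-6.1, -0.1, 1.1]
opening: 0.0296
gripper_force: 30.0
```

{"api": "send_rows", "payload": {"plan": [[[0,-0.2,0,0,0,0],[0,-0.4,0,0,0,0],[0,-0.6,0,0,0,0],[0,-0.8,0,0,0,0],[0,-1,0,0,0,0],[0,-1,0,0,0,0],[0,-1,0,0,0,0]]]}}

```text
clock: 9.78
tool_pos: [0.5213, 0.1185, 0.0379]
orientation: [179.9, 0.1, -8.1]
force: [-7.1, -2.5, 3.3]
opening: 0.03
gripper_force: 30.0
```

{"api": "send_rows", "payload": {"plan": [[[0,-0.1,0,0,0,0],[0,-0.15,0,0,0,0],[0,-0.15,0,0,0,0]]]}}

```text
clock: 10.03
tool_pos: [0.5213, 0.1195, 0.0379]
orientation: [179.8, 0.1, -8.2]
force: [-6.7, -5.2, 4.9]
opening: 0.0297
gripper_force: 30.0
```

```bash
python3 -c "
from h import *
where()"
```

```text
holder xy [-16.91  -9.9 ] under 0.13 rpy [ 1.7982e+02  8.0000e-02 -8.1600e+00] F holder [-5.87 -6.04] 4.86 op 0.029682684812649643 t 10.0333
```

{"api": "send_rows", "payload": {"plan": [[[0,0,-0.03,0,0,0],[0,0,-0.04,0,0,0],[0,0,-0.04,0,0,0]]]}}

```text
clock: 10.28
tool_pos: [0.5212, 0.1196, 0.038]
orientation: [179.8, 0.1, -8.2]
force: [-5.9, -2.2, 0.2]
opening: 0.0298
gripper_force: 30.0
```

```bash
python3 -c "
from h import *
where()"
```

```text
holder xy [-17.    -9.76] under 0.17 rpy [ 1.7983e+02  1.0000e-01 -8.1600e+00] F holder [-5.54 -3.06] 0.18 op 0.029804052533767552 t 10.2833
```

{"api": "send_rows", "payload": {"plan": [[[0,-0.05,0,0,0,0],[0,-0.1,0,0,0,0],[0,-0.1,0,0,0,0]]]}}

```text
clock: 10.53
tool_pos: [0.5213, 0.1206, 0.038]
orientation: [179.8, 0.1, -8.2]
force: [-6.2, -3.5, 1.6]
opening: 0.03
gripper_force: 30.0
```

```bash
python3 -c "
from h import *
where()"
```

```text
holder xy [-17.09  -8.82] under 0.16 rpy [ 1.7982e+02  1.1000e-01 -8.1700e+00] F holder [-5.63 -4.31] 1.59 op 0.03004344935390502 t 10.5333
```

{"api": "send_rows", "payload": {"plan": [[[0,-0.05,0,0,0,0],[0,-0.05,0,0,0,0],[0,-0.05,0,0,0,0]]]}}

```text
clock: 10.78
tool_pos: [0.5213, 0.1211, 0.038]
orientation: [179.8, 0.1, -8.2]
force: [-6.6, -3.8, 1.8]
opening: 0.0297
gripper_force: 30.0
```

```bash
python3 -c "
from h import *
where()"
```

```text
holder xy [-17.11  -8.32] under 0.17 rpy [ 1.7982e+02  1.1000e-01 -8.1600e+00] F holder [-5.98 -4.66] 1.75 op 0.029684277856992524 t 10.7833
```

{"api": "send_rows", "payload": {"plan": [[[0,-0.05,0,0,0,0],[0,-0.1,0,0,0,0],[0,-0.1,0,0,0,0]]]}}

```text
clock: 11.03
tool_pos: [0.5215, 0.122, 0.038]
orientation: [179.8, 0.1, -8.2]
force: [-6.9, -3.5, 0.6]
opening: 0.0297
gripper_force: 30.0
```

```bash
python3 -c "
from h import *
where()"
```

```text
holder xy [-17.11  -7.37] under 0.18 rpy [ 1.7982e+02  1.1000e-01 -8.1700e+00] F holder [-6.33 -4.42] 0.62 op 0.029679979816794645 t 11.0333
```

{"api": "send_rows", "payload": {"plan": [[[0,-0.05,0,0,0,0],[0,-0.05,0,0,0,0],[0,-0.05,0,0,0,0]]]}}

```text
clock: 11.28
tool_pos: [0.5216, 0.1225, 0.038]
orientation: [179.8, 0.1, -8.2]
force: [-6.7, -4.2, 0.6]
opening: 0.0297
gripper_force: 30.0
```

```bash
python3 -c "
from h import *
where()"
```

```text
holder xy [-17.1   -6.85] under 0.18 rpy [ 1.7982e+02  1.1000e-01 -8.1700e+00] F holder [-6.02 -5.05] 0.58 op 0.029698515887405956 t 11.2833
```

{"api": "send_rows", "payload": {"plan": [[[0,-0.05,0,0,0,0],[0,-0.1,0,0,0,0],[0,-0.1,0,0,0,0]]]}}

```text
clock: 11.53
tool_pos: [0.5217, 0.1235, 0.038]
orientation: [179.8, 0.1, -8.2]
force: [-6.3, -3.3, 1.0]
opening: 0.0302
gripper_force: 30.0
```

```bash
python3 -c "
from h import *
where()"
```

```text
holder xy [-17.13  -5.87] under 0.17 rpy [ 1.7981e+02  1.1000e-01 -8.1700e+00] F holder [-5.77 -4.16] 1.03 op 0.030163959566917625 t 11.5333
```

{"api": "send_rows", "payload": {"plan": [[[0,-0.05,0,0,0,0],[0,-0.05,0,0,0,0],[0,-0.05,0,0,0,0]]]}}

```text
clock: 11.78
tool_pos: [0.5218, 0.124, 0.038]
orientation: [179.8, 0.1, -8.2]
force: [-6.0, -2.6, 1.6]
opening: 0.0298
gripper_force: 30.0
```

```bash
python3 -c "
from h import *
where()"
```

```text
holder xy [-17.11  -5.37] under 0.17 rpy [ 1.7982e+02  1.1000e-01 -8.1700e+00] F holder [-5.55 -3.46] 1.65 op 0.02979461254015815 t 11.7833
```

Still free; I go on in 0.5 mm steps.

{"api": "send_rows", "payload": {"plan": [[[0,-0.05,0,0,0,0],[0,-0.05,0,0,0,0],[0,-0.05,0,0,0,0]]]}}

```text
clock: 12.03
tool_pos: [0.5218, 0.1245, 0.038]
orientation: [179.8, 0.1, -8.2]
force: [-5.3, -3.0, 1.5]
opening: 0.0297
gripper_force: 30.0
```

{"api": "send_rows", "payload": {"plan": [[[0,-0.05,0,0,0,0],[0,-0.05,0,0,0,0],[0,-0.05,0,0,0,0]]]}}

```text
clock: 12.28
tool_pos: [0.5219, 0.125, 0.038]
orientation: [179.8, 0.1, -8.2]
force: [-6.2, -2.8, 1.8]
opening: 0.0297
gripper_force: 30.0
```

```bash
python3 -c "
from h import *
where()"
```

```text
holder xy [-17.1   -4.34] under 0.19 rpy [ 1.7982e+02  1.1000e-01 -8.1700e+00] F holder [-5.72 -3.66] 1.82 op 0.029676797480971295 t 12.2833
```

{"api": "send_rows", "payload": {"plan": [[[0,-0.05,0,0,0,0],[0,-0.05,0,0,0,0],[0,-0.05,0,0,0,0]]]}}

```text
clock: 12.53
tool_pos: [0.522, 0.1255, 0.038]
orientation: [179.8, 0.1, -8.2]
force: [-6.6, -1.9, 0.7]
opening: 0.0302
gripper_force: 30.0
```

```bash
python3 -c "
from h import *
where()"
```

```text
holder xy [-17.12  -3.87] under 0.17 rpy [ 1.7982e+02  1.1000e-01 -8.1700e+00] F holder [-6.23 -2.81] 0.7 op 0.03023570552475152 t 12.5333
```

{"api": "send_rows", "payload": {"plan": [[[0,-0.05,0,0,0,0],[0,-0.05,0,0,0,0],[0,-0.05,0,0,0,0]]]}}

```text
clock: 12.78
tool_pos: [0.522, 0.126, 0.038]
orientation: [179.8, 0.1, -8.2]
force: [-6.6, -3.7, 1.3]
opening: 0.0301
gripper_force: 30.0
```

{"api": "send_rows", "payload": {"plan": [[[0,-0.05,0,0,0,0],[0,-0.05,0,0,0,0],[0,-0.05,0,0,0,0]]]}}

```text
clock: 13.03
tool_pos: [0.5221, 0.1265, 0.038]
orientation: [179.8, 0.1, -8.2]
force: [-7.0, -2.3, 1.1]
opening: 0.0299
gripper_force: 30.0
```

{"api": "send_rows", "payload": {"plan": [[[0,-0.05,0,0,0,0],[0,-0.05,0,0,0,0],[0,-0.05,0,0,0,0]]]}}

```text
clock: 13.28
tool_pos: [0.5222, 0.127, 0.038]
orientation: [179.8, 0.1, -8.2]
force: [-6.1, -2.7, 1.3]
opening: 0.0295
gripper_force: 30.0
```

```bash
python3 -c "
from h import *
where()"
```

```text
holder xy [-17.07  -2.35] under 0.18 rpy [ 1.7982e+02  1.0000e-01 -8.1700e+00] F holder [-5.65 -3.55] 1.27 op 0.029490584204651102 t 13.2833
```

{"api": "send_rows", "payload": {"plan": [[[0,-0.05,0,0,0,0],[0,-0.05,0,0,0,0],[0,-0.05,0,0,0,0]]]}}

```text
clock: 13.53
tool_pos: [0.5222, 0.127, 0.038]
orientation: [179.8, 0.1, -8.2]
force: [-6.3, -6.6, 2.4]
opening: 0.0293
gripper_force: 30.0
```

{"api": "send_rows", "payload": {"plan": [[[0,-0.05,0,0,0,0],[0,-0.05,0,0,0,0],[0,-0.05,0,0,0,0]]]}}

```text
clock: 13.78
tool_pos: [0.5222, 0.1271, 0.038]
orientation: [179.7, 0.1, -8.2]
force: [-5.7, -8.5, 3.5]
opening: 0.0296
gripper_force: 30.0
```

Run:
```python
from h import *
where()
snap('scene','c3'); snap('side','s3')
def crop(n,w):
    im=cv2.imread(f'pics/{n}.png'); u,v=proj(n,[.535,.14,.03]).astype(int)
    return cv2.resize(im[v-w//2:v+w//2,u-w//2:u+w//2],(400,400),interpolation=cv2.INTER_CUBIC)
cv2.imwrite('pics/slide.png',cv2.convertScaleAbs(np.hstack([crop('s3',64),crop('c3',64)]),alpha=1.6))
```

```text
holder xy [-17.13  -2.28] under 0.23 rpy [ 1.7974e+02  1.3000e-01 -8.1700e+00] F holder [-4.48 -9.23] 3.54 op 0.029649657208414983 t 13.7833
```

View pics/slide.png

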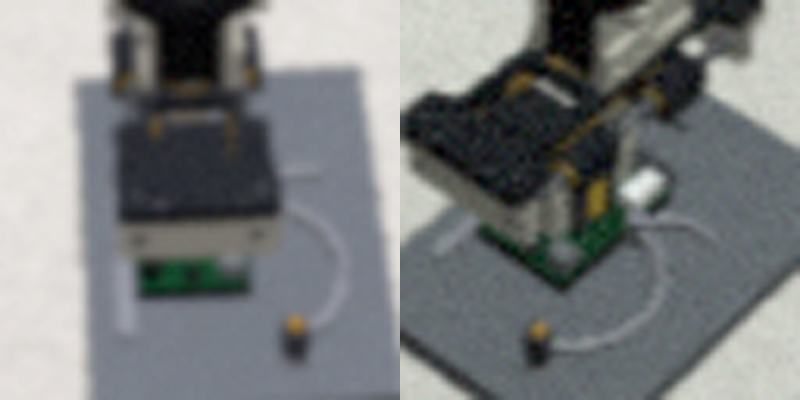

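Stop felt: motion ended at y ≈ -2.3 with the force rising by about 6 N. The picture shows the board on the bed, with a small gap at (135,290) to the fixed edge. I ease off slightly and move it to the fixed edge.

{"api": "send_rows", "payload": {"plan": [[[-0.05,0.03,0,0,0,0],[-0.1,0.03,0,0,0,0],[-0.15,0.03,0,0,0,0],[-0.2,0.03,0,0,0,0],[-0.2,0.03,0,0,0,0]]]}}

```text
clock: 14.3
tool_pos: [0.5207, 0.1273, 0.038]
orientation: [179.8, 0.1, -8.2]
force: [-3.0, -7.8, -0.2]
opening: 0.0297
gripper_force: 30.0
```

```bash
python3 -c "
from h import *
where()"
```

```text
holder xy [-18.58  -2.23] under 0.2 rpy [ 1.7977e+02  7.0000e-02 -8.1600e+00] F holder [-1.83 -8.14] -0.16 op 0.029743608635037985 t 14.3
```

{"api": "send_rows", "payload": {"plan": [[[-0.05,0,0,0,0,0],[-0.05,0,0,0,0,0],[-0.05,0,0,0,0,0]]]}}

```text
clock: 14.55
tool_pos: [0.5207, 0.1273, 0.038]
orientation: [179.8, 0.0, -8.1]
force: [-0.6, -8.5, -1.8]
opening: 0.0299
gripper_force: 30.0
```

```bash
python3 -c "
from h import *
where()"
```

```text
holder xy [-18.66  -2.22] under 0.21 rpy [ 1.7978e+02  4.0000e-02 -8.1500e+00] F holder [ 0.62 -8.53] -1.85 op 0.029930860710853092 t 14.55
```

The board is against the fixed edge: x has stopped and the spring load has moved onto the edge. Releasing with a small opening.

{"api": "send_rows", "payload": {"plan": [[[0,0,0,0,0,0],[0,0,0,0,0,0],[0,0,0,0,0,0],[0,0,0,0,0,0],[0,0,0,0,0,0],[0,0,0,0,0,0]]], "fingers": 0.45}}

```text
clock: 15.05
tool_pos: [0.5222, 0.1301, 0.0387]
orientation: [-180.0, -0.1, -8.1]
force: [0.4, 0.1, -0.0]
opening: 0.0391
gripper_force: 0.0
```

```bash
python3 -c "
from h import *
where()"
```

```text
holder xy [-17.51   0.72] under 0.93 rpy [-1.7998e+02 -1.3000e-01 -8.1000e+00] F holder [0.43 0.11] -0.01 op 0.03910396576266825 t 15.05
```

{"api": "send_rows", "payload": {"plan": [[[0,0.2,0,0,0,0],[0,0.2,-0.5,0,0,0],[0,0.2,-2,0,0,0],[0,0.2,-5,0,0,0],[0,0.2,-9,0,0,0],[0,0.2,-13,0,0,0],[0,0.2,-17,0,0,0],[0,0.2,-19,0,0,0]]]}}

```text
clock: 15.72
tool_pos: [0.5229, 0.1283, 0.2345]
orientation: [-179.8, -0.4, -8.1]
force: [0.8, 0.1, 0.3]
opening: 0.0394
gripper_force: 0.0
```

{"api": "send_rows", "payload": {"plan": [[[-4,0,0,0,0,0],[-4,0,0,0,0,0],[-4,0,0,0,0,0],[-4,0,0,0,0,0]]]}}

```text
clock: 16.05
tool_pos: [0.4818, 0.1337, 0.2292]
orientation: [-179.9, -0.2, -8.1]
force: [0.9, -0.1, 0.3]
opening: 0.0394
gripper_force: 0.0
```

Run:
```python
from h import *
where(); snap('wrist','w4')
u,v=proj('w4',[.53,.125,.03]).astype(int); x,y=u-80,max(v-60,0); print(x,y)
cv2.imwrite('pics/end.png',cv2.convertScaleAbs(cv2.resize(cv2.imread('pics/w4.png')[y:y+120,x:x+160],(800,600),interpolation=cv2.INTER_CUBIC),alpha=1.7))
```

```text
holder xy [-58.04  -1.46] under 191.42 rpy [-1.7995e+02 -1.6000e-01 -8.0700e+00] F holder [0.95 0.03] 0.27 op 0.039364731259104016 t 16.05
177 70
```

View pics/end.png

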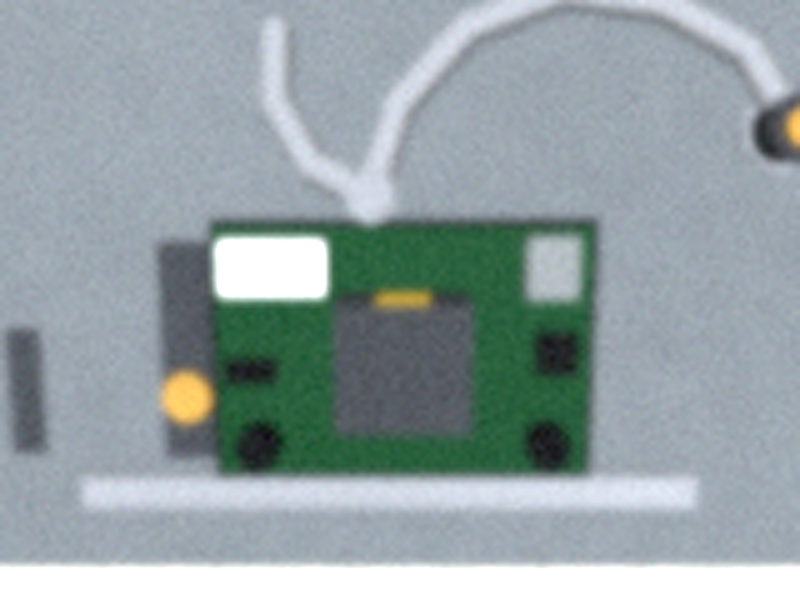

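The board is seated. Its lower edge, y≈472, lies along the strip; its left end, x≈215, is against the stop; and the nose bears on it at (372,200).

```bash
python3 -c "
from plant import ctrl
print(ctrl.close_job())"
```

```text
the job is handed in; nothing more can be done
None
```

The board is in the holder and the job is handed in at about 16 s. By the last picture it lies flush against the fixed edge and up to the end stop, with the sprung arm bearing on it; the hand-in returned no verdict.

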